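# Back off a knurled clamp screw and feed a copper bar to the stop

### The arm

A 7-joint arm with a two-finger parallel gripper is mounted at the origin on the work surface. World frame = base frame: x ahead of the robot, y to its left, z up, the work surface at z = 0. Lengths are in m, angles in rad, forces in N, time in s.
With the tool pointing down it reaches from about 0.425 to 0.95 m from the base axis. Payload 4.7 kg.
Tool frame: the origin (TCP) lies at the very end of the fingers, on their centre line; the grasp point (between the pads) lies 19 mm behind it (grasp_offset is the distance from the TCP to the grasp point, in m); y points along the fingers, z is the direction in which the jaws open and shut, and the axes are right-handed (so a half turn about y gives the same grasp; the last joint's range is limited). The gripper opens to 85 mm and grips with 20 to 120 N. Pads are 22 mm wide; open, the fingers measure 114 mm over their backs; the gripper's body (76 mm by 85 mm) begins 54 mm behind the grasp point. The pads swing forward as they close: fully open they stand 13 mm farther back than shut.
Start: joints at [1.113, 0.469, -0.049, 1.532, 0.024, 1.141, -0.082], TCP at [0.281, -0.614, 0.231] pointing down, gripper open.
Joint ranges: [-2.59, 2.59], [-0.33, 1.99], [-1.39, 1.29], [0.1, 2.45], [-1.04, 4.18], [0.21, 1.99], [-2.66, 2.66]. Speed limits (rad/s): [2.57, 2.57, 3.14, 3.14, 3.14, 3.14, 3.14].

### API

Orientations are given as a rotation vector (axis times angle).
In Python, from rig import * gives the robot as it stands.
- The arm moves only by the shell command python3 -m creep 'ROWS' [FORCE]. ROWS is text: rows parted by semicolons, each of 7 numbers parted by spaces: the finger opening in mm, from 0 to 85.4, then the shift along the tool's x, y, z in mm, then the turn, a rotation vector about the tool's x, y, z in rad. A call has 1 to 20 rows; each row is the pose to reach, as a shift and turn from the pose measured when the call began, along the tool's axes at that moment; what a row does not reach only later rows make up. A row lasts 1/8 s, in which the tool goes at most 62.5 mm and 10.7 degrees, less where a joint would pass 70% of its speed; a pose out of reach is approached as far as the arm can. A call with a gripper value outside its range is refused whole. The fingers move at their own pace and stop on an object; FORCE is the grip in N (left out, the last holds). Time passes only in rows, so rows that repeat a pose let the fingers close. It gives the time, the measured TCP pose, the force and the opening at its end, in the units of the state.
- read_state(): the state, without advancing time (a new reading comes with each control period).
- grab_frame(name): name is "side" or "top"; returns a dict with "image" (384x512x3 uint8, red, green, blue), "mtx" (3x3 intrinsics, pixels), "R" (3x3) and "t" (3): a world point X has camera coordinates R X + t. Camera axes: x right, y down, z forward; pixel columns grow to the right and rows downward; lengths in m; the calibration is good to about 2 mm. A picture is of the moment at which its call begins. There is no depth.
- hand_in(): hands the job in, once; it reports no verdict.
The state is a dict: "time": time; "joint_pos": joint angles; "joint_vel": joint speeds; "joint_efforts": joint torques, N m; "ee_pos": TCP position; "tool_rot": TCP orientation; "contact_force": force on the tool from outside, world axes, zero at the start; "wrist_torque": the same for the moment, N m; "gripper_width": opening from 0.0 (shut) to 1.0 (fully open).
Only numpy, scipy, OpenCV 4.12 (cv2) and the standard library are available. Lean on these libraries where they do the work, as an engineer would, in place of code of your own. Each camera call takes 0.05 s, during which the arm holds its last target.

### The job

On the drill jig, loosen the big knurled clamp screw by two full turns (anticlockwise seen from above) by running a fingertip round its rim; do not grip it. Then gently push the copper bar along its channel with a fingertip, from its tail end, until it is fully home against the end stop. The bar stays down in the jig, the other things on the bench stay where they are, and the screw is left two turns open: I will check the bar and clamp it myself.

Things in the scene. Friction and masses are not known exactly. Their poses are not given: they have to be found in the camera images.
- jig: Steel drill jig fixed to the bench. Origin: under its base, on the screw's axis; x runs along the channel from the bar's tail to the end stop, z up. Base plate 14 mm thick, x -175 to 165, y -45 to 45 mm. The bar lies on it (z 14) between two guide strips (x -95 to 135, inner faces y -16 and 16, tops z 22); behind x -95 the base is open and flat. Nothing but the screw stands above z 60.
- stop_face (a point): Centre, at bar height, of the face of the jig's end stop (x 135, z 16.5 mm in the jig): a dark block across the channel's far end, 38 mm tall, a small brass set screw on it to 47. Other parts of the jig: the clamp bridge that carries the screw (x -18 to 18, y -42 to 42, top z 54) and the bush plate (x 68 to 102, top z 44, bush to 48).
- clamp_screw: Vertical clamp screw on the bridge, right-handed. Head: steel disc 60 mm across, knurled rim 18 mm tall, free all round, boss 4 mm high on top. Origin: centre of the head, half-way up the rim (z 67 mm in the jig when clamped). It rises 2 mm a turn as it loosens. It turns against about 0.03 N m and stays where left; 4 to 10 N of fingertip press carries the rim along. Over 40 N on it counts as gripping.
- rim_mark (a point): Outer end, at the rim's top edge, of the dark radial line on top of the knurled head; it goes round with the head, so one lap of it is one turn.
- clamp (a joint): Turn of the knurled head, rad: 0 clamped hard, grows as the screw is loosened (anticlockwise from above), 6.28 a turn, up to 22. It starts between 0 and 0.35 and should end two turns further on.
- bar: Copper bar lying in the jig's channel, 245 mm long, 30 wide, 5 thick, 0.3 to 0.46 kg. Origin: centre of its underside; x points along the feed to its nose, z up. A contact pad 2.5 mm thick covers its rear 135 mm and passes under the screw's foot (22 mm round) only when the screw is well loosened. Sliding it takes 1.5 to 3.5 N. Over 40 N of finger force on it on the way counts as gripping.
- bar_tail (a point): Centre of the bar's tail end face, the face to push: 30 mm wide, z 14 to 21.5 mm in the jig, in the open behind the guide strips from start to finish. x points to the nose, z up.
- bar_nose (a point): Centre of the bar's front end face, which must meet the stop; 40 to 60 mm short of it at the start. x points forward, z up.
- reel: Bystander, to be left alone: solder reel, a black flanged spool standing on end, 58 mm across, 52 mm tall. Origin: centre of its underside.
- solder_tray: Bystander, to be left alone: white plastic tray of brass terminals, 105 x 75 mm, 30 mm tall. Origin: centre of its underside.
- driver: Bystander, to be left alone: screwdriver with a yellow handle, lying, about 170 mm long. Origin: centre of its underside.
- spare_bush: Bystander, to be left alone: spare steel drill bush, a tube 22 mm across and 20 mm tall, standing. Origin: centre of its underside.
- flux: Bystander, to be left alone: small amber flux bottle, 34 mm across, 75 mm tall. Origin: centre of its underside.
- offcut: Bystander, to be left alone: copper offcut lying flat, 70 x 30 x 5 mm. Origin: centre of its underside.
- spare_screw: Bystander, to be left alone: spare knurled thumbscrew standing on its head: head 26 mm across and 12 mm tall, stud up to 44 mm. Origin: centre of its underside.
There are look-alikes about, which are no part of the job. Of the things shaped like the bar, the copper one is meant.

How it is judged:
On the way, in this order (a step that is already met when the one before it is completed fails the run):
1. the knurled screw is loosened two full turns (value of joint clamp between 11 and 14.5 rad), for 0.2 s.
2. the bar is pushed home against the end stop (x of bar_nose in the frame of jig above 0.132 m), for 0.2 s.
At the end, for the whole second after the job is handed in: The clamp screw stands two full turns open from where it started, give or take a quarter turn (joint clamp between 11.0 and 14.5 rad) and at rest; the bar's nose is within 3 mm of the end stop, and the bar lies flat on the jig (all of step 1 and x of bar_nose in the frame of jig above 0.132 m and height (world z) of bar_nose below 0.02 m and height (world z) of bar_tail below 0.022 m and velocity of joint clamp between -0.02 and 0.02 rad/s); the robot touches nothing.
It fails at once if the bar is lifted or carried (height (world z) of bar_nose above 0.027 m or height (world z) of bar_tail above 0.029 m).
It fails at once if the screw head is gripped or pressed with more than 40 N (contact force between the fingers and clamp_screw above 40 N).
It fails at once if the bar is gripped or forced with more than 40 N on its way to the stop (contact force between the fingers and bar above 40 N and x of bar_nose in the frame of jig below 0.13 m).
It fails at once if a bystander is shifted by more than 15 mm (distance of any of reel, solder_tray, driver, spare_bush, flux, offcut, spare_screw from where it was at the start of the episode above 0.015 m).
It also fails if it takes over 61 s, if anything falls off the work surface, if the arm or the gripper's body presses on something with over 40 N, if the wrist force passes 120 N, or if a joint passes its speed limit or range.

## Working session

There is one attempt and no reset: what is moved stays moved. The work goes in short steps, Python scripts to look and compute and a shell command to move; the robot and the scene stay as the last step left them, time stands still between calls to the robot, and variables do not carry over. Pictures are saved under pics/ and viewed, and the job is handed in when it is done.

```bash
mkdir -p pics; ls; python3 - <<'E'
from rig import *
import cv2, numpy as np
s=read_state(); print({k:(np.round(v,4).tolist()) for k,v in s.items()})
for n in ("top","side"):
    f=grab_frame(n); cv2.imwrite(f"pics/{n}0.png",cv2.resize(f["image"][:,:,::-1],(800,600),interpolation=cv2.INTER_CUBIC))
    print(n,np.round(f["mtx"],2).tolist(),np.round(f["R"],4).tolist(),np.round(f["t"],4).tolist())
E
```

```text
pics
{'time': 0.0, 'joint_pos': [1.1131, 0.4694, -0.0486, 1.5337, 0.0241, 1.141, -0.0823], 'joint_vel': [0.0001, -0.0013, 0.0018, -0.0007, 0.0005, -0.0009, -0.0004], 'joint_efforts': [0.0003, -51.0299, -0.0463, -23.7707, 0.0107, 0.0076, 0.0], 'ee_pos': [0.2804, -0.6133, 0.2302], 'tool_rot': [-0.4327, 1.9866, -1.9827], 'contact_force': [0.6823, -0.0131, 0.1845], 'wrist_torque': [-0.012, -0.045, 0.0005], 'gripper_width': 1.0021}
top [[347.96, 0.0, 260.04], [0.0, 347.96, 189.71], [0.0, 0.0, 1.0]] [[0.0136, -0.9999, 0.006], [-0.9952, -0.0141, -0.0971], [0.0971, -0.0046, -0.9953]] [0.0338, 0.5129, 0.895]
side [[366.35, 0.0, 260.76], [0.0, 366.35, 188.72], [0.0, 0.0, 1.0]] [[0.9789, -0.2043, 0.0051], [-0.1274, -0.6295, -0.7665], [0.1598, 0.7497, -0.6422]] [-0.4919, 0.1443, 0.8236]
```

View pics/top0.png

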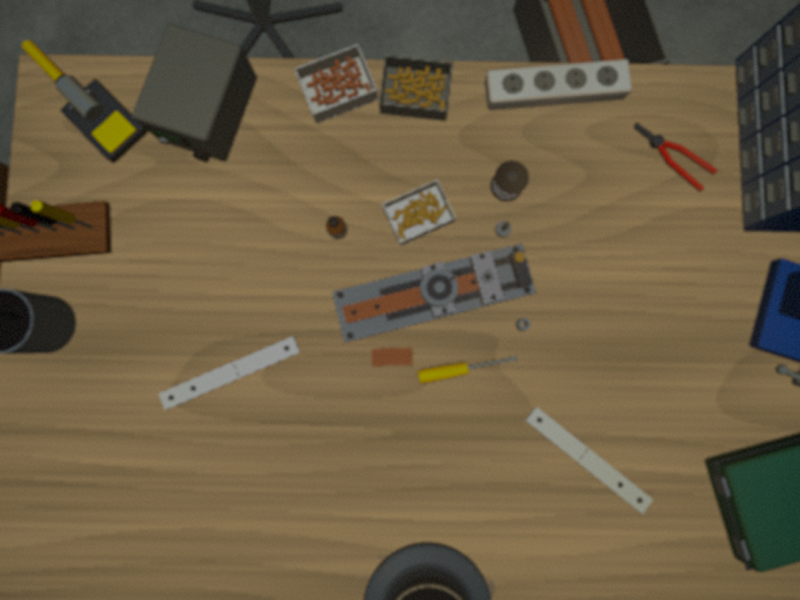

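View pics/side0.png

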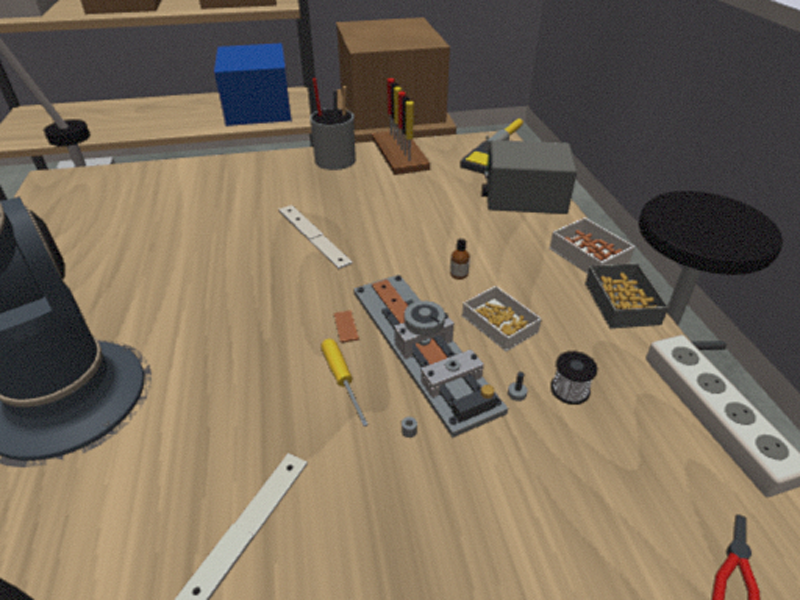

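```bash
cat > h.py <<'E'
from rig import *
import cv2, numpy as np
from scipy.spatial.transform import Rotation as Ro
def pt(f,uv,z):
    uv=np.atleast_2d(uv).astype(float); K=f["mtx"];R=f["R"];t=np.array(f["t"])
    c=-R.T@t; d=(np.c_[uv,np.ones(len(uv))]@np.linalg.inv(K).T)@R
    return c+d*((z-c[2])/d[:,2])[:,None]
def proj(f,X):
    X=np.atleast_2d(X); p=(X@np.array(f["R"]).T+f["t"])@f["mtx"].T; return p[:,:2]/p[:,2:]
def tri(fs,uvs):
    A=[];b=[]
    for f,uv in zip(fs,uvs):
        R=np.array(f["R"]);c=-R.T@f["t"];d=R.T@np.linalg.inv(f["mtx"])@[*uv,1];d/=np.linalg.norm(d)
        P=np.eye(3)-np.outer(d,d);A.append(P);b.append(P@c)
    return np.linalg.lstsq(np.vstack(A),np.hstack(b),rcond=None)[0]
def crop(f,x0,y0,w,h,s,name):
    im=f["image"][y0:y0+h,x0:x0+w,::-1]; cv2.imwrite(name,cv2.resize(im,None,fx=s,fy=s,interpolation=cv2.INTER_CUBIC))
E
python3 - <<'E'
from h import *
t=grab_frame("top");crop(t,205,150,145,75,5.4,"pics/t1.png")
s=grab_frame("side");crop(s,215,165,120,115,5.2,"pics/s1.png")
E
```

```text
(no output)
```

View pics/t1.png

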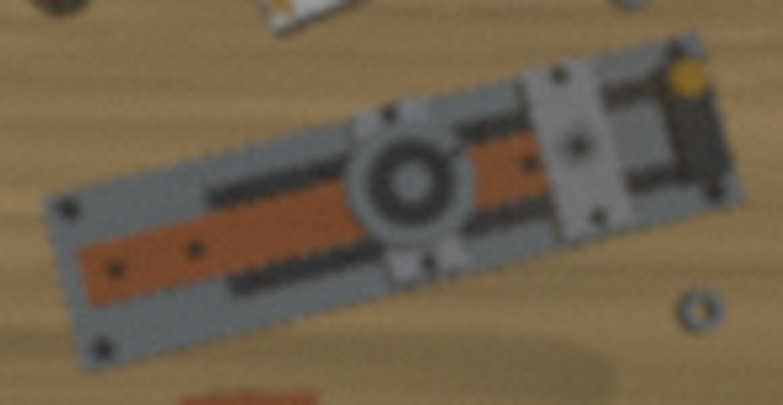

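View pics/s1.png

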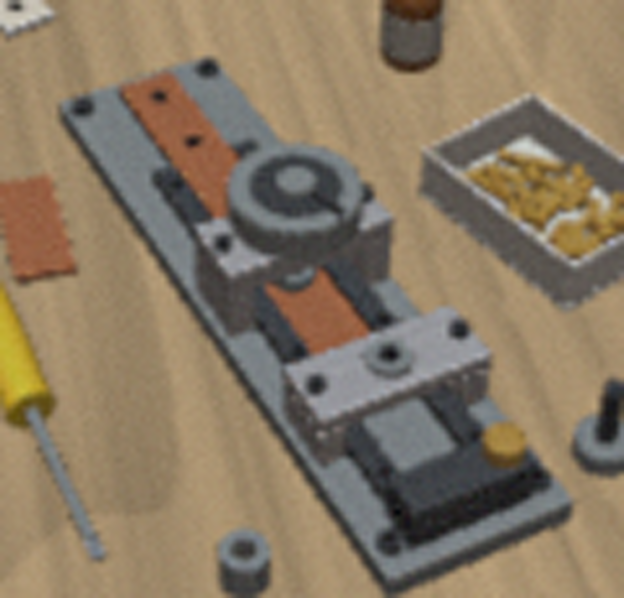

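```bash
cat >> h.py <<'E'
def rig2(a,b): # a jig xy -> b world xy
    a=np.array(a);b=np.array(b);ac=a-a.mean(0);bc=b-b.mean(0)
    th=np.arctan2((ac[:,0]*bc[:,1]-ac[:,1]*bc[:,0]).sum(),(ac*bc).sum())
    c,s=np.cos(th),np.sin(th);M=np.array([[c,-s],[s,c]]);o=b.mean(0)-M@a.mean(0);return th,M,o,a@M.T+o-b
E
python3 - <<'E'
from h import *
t=grab_frame("top");s=grab_frame("side")
cx=lambda p:np.array(p)/5.4+[205,150]-.4
sx=lambda p:np.array(p)/5.2+[215,165]-.4
J=[[-.175,.045],[-.175,-.045],[.165,.045],[.165,-.045]]
wt=pt(t,cx([(45,200),(85,370),(697,35),(745,203)]),.014)[:,:2]
th,M,o,r=rig2(J,wt);print("top",th,o,np.round(r*1e3,1).tolist())
# side: corners tail-y (62,105), tail+y (215,60), end -y (390,578) end+y (570,505)
ws=pt(s,sx([(62,103),(215,58),(390,582),(570,505)]),.014)[:,:2]
J2=[J[1],J[0],J[3],J[2]]
th2,M2,o2,r2=rig2(J2,ws);print("side",th2,o2,np.round(r2*1e3,1).tolist())
b=tri([t,s],[cx((410,181)),sx((297,177))]);print("boss tri",b)
print("boss top z.08",pt(t,cx((410,181)),.08),pt(s,sx((297,177)),.08))
tail=pt(t,cx([(78,250),(92,306)]),.0215);print("tail top",tail, ((tail[:,:2]-o)@M))
print("mark top",pt(t,cx((458,152)),.076), pt(s,sx((340,212)),.076))
i={ 'spare_screw':(517,390),'bush':(409,427),'flux':(460,270)}
for k,v in i.items(): print(k,pt(s,np.array(v)/1.5625,.01))
i={ 'traycorner':(400,242),'tray2':(455,213),'reel':(509,180),'flux':(337,228),'off':(392,357),'bush':(522,324),'ss':(503,229)}
for k,v in i.items(): print(k,pt(t,np.array(v)/1.5625,.03))
E
```

```text
top -1.307879420935433 [ 0.52308035 -0.01116485] [[1.1, 2.6], [-2.1, 1.1], [1.8, -1.8], [-0.8, -1.9]]
side -1.3105994964057284 [ 0.52488302 -0.01459507] [[-1.1, 0.7], [0.4, 2.3], [-1.4, -1.9], [2.1, -1.1]]
boss tri [ 0.52515206 -0.00985059  0.07894547]
boss top z.08 [[ 0.52420467 -0.00966331  0.08      ]] [[ 0.52569678 -0.0110076   0.08      ]]
tail top [[0.49472069 0.14912274 0.0215    ]
 [0.46737039 0.14159941 0.0215    ]] [[-0.16215009  0.01427336]
 [-0.1619936  -0.01409236]]
mark top [[ 0.53853772 -0.03209004  0.076     ]] [[ 0.54006872 -0.03295791  0.076     ]]
spare_screw [[ 0.63636583 -0.12877943  0.01      ]]
bush [[ 0.4709748  -0.16116254  0.01      ]]
flux [[0.63341679 0.1606243  0.01      ]]
traycorner [[0.60461149 0.05286727 0.03      ]]
tray2 [[ 0.65627718 -0.04036958  0.03      ]]
reel [[ 0.71558725 -0.1330263   0.03      ]]
flux [[0.62720458 0.16043196 0.03      ]]
off [[0.41026334 0.06332607 0.03      ]]
bush [[ 0.46817484 -0.15365323  0.03      ]]
ss [[ 0.6296872  -0.12237525  0.03      ]]
```

```bash
cat >> h.py <<'E'
TH=-1.3093; C=np.array([.5245,-.0108])
def st():
    s=read_state();R=Ro.from_rotvec(s["tool_rot"]).as_matrix();p=np.array(s["ee_pos"]);return s,p,R
def totool(target):
    s,p,R=st();return R.T@(np.array(target)-p)*1e3
def turn(xdir,zdir):
    # relative rotvec for desired tool x,z world dirs with y down
    s,p,R=st();x=np.array(xdir,float);z=np.array(zdir,float);D=np.c_[x,np.cross(z,x),z];return Ro.from_matrix(R.T@D).as_rotvec()
def show():
    s,p,R=st();print("t",round(s["time"],2),"p",np.round(p*1e3,1),"F",np.round(s["contact_force"],1),"w",round(s["gripper_width"],3))
E
python3 - <<'E'
from h import *
s,p,R=st();print(np.round(R,3))
print(totool([.464,-.06,.20]))
x=np.array([np.cos(TH),np.sin(TH),0]);y=np.array([-x[1],x[0],0])
for a,b in((x,y),(y,-x),(-x,-y),(-y,x)): print(a,turn(a,b), Ro.from_rotvec(turn(a,b)).magnitude())
E
```

```text
[[-0.909 -0.     0.416]
 [-0.416  0.001 -0.909]
 [-0.    -1.    -0.001]]
[-396.99671828   31.22909628 -427.30974849]
[ 0.2585263  -0.96600422  0.        ] [ 4.73206949e-04 -1.40344860e+00 -4.44403110e-04] 1.4034487498015542
[0.96600422 0.2585263  0.        ] [ 2.79613316e-05 -2.97424485e+00 -8.90770119e-04] 2.974244978591446
[-0.2585263   0.96600422 -0.        ] [4.65207301e-04 1.73814395e+00 4.95359557e-04] 1.7381440846310259
[-0.96600422 -0.2585263  -0.        ] [5.97590524e-04 1.67347677e-01 1.87584052e-05] 0.16734874552936516
```

```bash
cat >> h.py <<'E'
X=np.array([np.cos(TH),np.sin(TH)]);Y=np.array([-X[1],X[0]])
def J(x,y,z): 
    w=C+X*x+Y*y; return np.array([w[0],w[1],z])
def injig():
    s,p,R=st(); d=p[:2]-C; F=np.array(s["contact_force"]); print("t %.2f jig xyz mm"%s["time"],np.round([d@X*1e3,d@Y*1e3,p[2]*1e3],1),"F jig",np.round([F[:2]@X,F[:2]@Y,F[2]],1),"turn",np.round(turn([*-Y,0],[*X,0]),3),"w",round(s["gripper_width"],3))
E
python3 - <<'E'
from h import *
print(totool(J(0,-.056,.12)));injig()
E
```

```text
[-417.25641797  111.24695886 -456.17752162]
t 0.30 jig xyz mm [ 519.4 -391.4  231. ] F jig [-0.3  0.2  0.8] turn [0.001 0.167 0.   ] w 1.004
```

```bash
python3 -m creep '0 -42 4 -46 0 0.02 0; 0 -84 8 -92 0 0.05 0; 0 -126 12 -138 0 0.08 0; 0 -168 16 -184 0 0.11 0; 0 -210 20 -230 0 0.14 0; 0 -252 30 -276 0 0.167 0; 0 -294 45 -322 0 0.167 0; 0 -336 60 -368 0 0.167 0; 0 -378 80 -414 0 0.167 0; 0 -400 100 -440 0 0.167 0; 0 -417 111 -456 0 0.167 0; 0 -417 111 -456 0 0.167 0; 0 -417 111 -456 0 0.167 0' 20; python3 -c "
from h import *
injig();print(totool(J(0,-.056,.0615)))
f=grab_frame('side');crop(f,150,60,200,170,4,'pics/s2.png')"
```

```text
time: 1.92
ee_pos: [0.4702, -0.0267, 0.1206]
tool_rot: [-0.273, 2.082, -2.083]
contact_force: [0.3, -0.0, -0.2]
gripper_width: 0.002
t 1.93 jig xyz mm [  1.3 -56.6 120.6] F jig [ 0.1  0.3 -0.2] turn [-0.    -0.001  0.   ] w 0.002
[-0.58976495 59.05357332 -1.28399637]
```

View pics/s2.png

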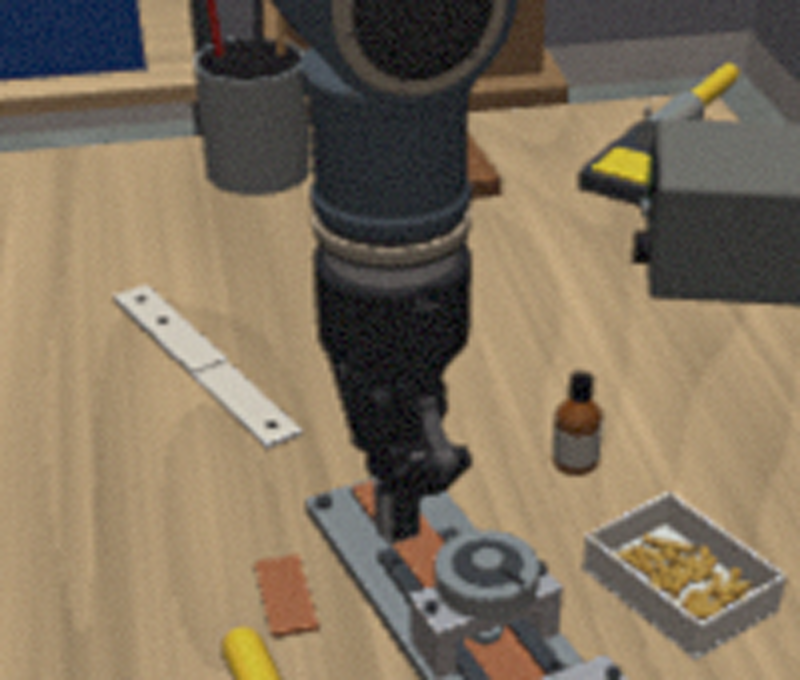

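```bash
python3 -m creep '0 0 30 -1 0 0 0; 0 0 59 -1 0 0 0; 0 0 59 -1 0 0 0; 0 -4 59 -1 0 0 0;0 -8 59 -1 0 0 0; 0 -11 59 -1 0 0 0; 0 -11 59 -1 0 0 0' ; python3 -c "
from h import *
injig()"
```

```text
time: 2.85
ee_pos: [0.4812, -0.0231, 0.0621]
tool_rot: [-0.271, 2.082, -2.083]
contact_force: [-0.7, -0.3, 0.4]
gripper_width: 0.002
t 2.85 jig xyz mm [  0.7 -45.   62.1] F jig [ 0.1 -0.8  0.4] turn [-0.001 -0.002 -0.001] w 0.002
```

```bash
python3 -m creep '0 -1 0 0 0 0 0; 0 -2 0 0 0 0 0; 0 -2 0 0 0 0 0' |grep -E 'force|pos'; python3 -m creep '0 -1 0 0 0 0 0; 0 -2 0 0 0 0 0; 0 -2 0 0 0 0 0' |grep -E 'force|pos'; python3 -c "
from h import *
injig()"
```

```text
ee_pos: [0.4831, -0.0225, 0.0621]
contact_force: [0.9, -0.2, -0.2]
ee_pos: [0.4852, -0.022, 0.0621]
contact_force: [0.2, -0.5, 0.1]
t 3.60 jig xyz mm [  0.7 -40.9  62.1] F jig [0.5 0.  0.1] turn [-0.001 -0.002 -0.001] w 0.001
```

```bash
for i in 1; do python3 -m creep '0 -1 0 0 0 0 0; 0 -1 0 0 0 0 0' |grep -E 'force|pos'; done; python3 -m creep '0 -1 0 0 0 0 0; 0 -1 0 0 0 0 0' |grep -E 'force|pos';python3 -c "
from h import *
injig()"
```

```text
ee_pos: [0.4857, -0.0218, 0.062]
contact_force: [-1.3, -0.1, 1.9]
ee_pos: [0.4858, -0.0218, 0.062]
contact_force: [-4.1, -1.2, 4.1]
t 4.10 jig xyz mm [  0.6 -40.2  62. ] F jig [ 0.1 -4.3  4.1] turn [-0.    -0.002  0.002] w 0.003
```

```bash
python3 -m creep '0 -1.8 0 3 0 0 0; 0 -1.8 0 6 0 0 0; 0 -1.8 0 9 0 0 0; 0 -1.8 0 12 0 0 0' |grep -E 'force|pos';python3 -c "
from h import *
injig();f=grab_frame('top');crop(f,230,140,100,80,7.5,'pics/t3.png')"
```

```text
ee_pos: [0.4897, -0.0333, 0.0619]
contact_force: [-5.0, -0.2, 3.6]
t 4.60 jig xyz mm [ 12.7 -39.4  61.9] F jig [-1.1 -4.8  3.6] turn [-0.    -0.002  0.004] w -0.001
```

View pics/t3.png

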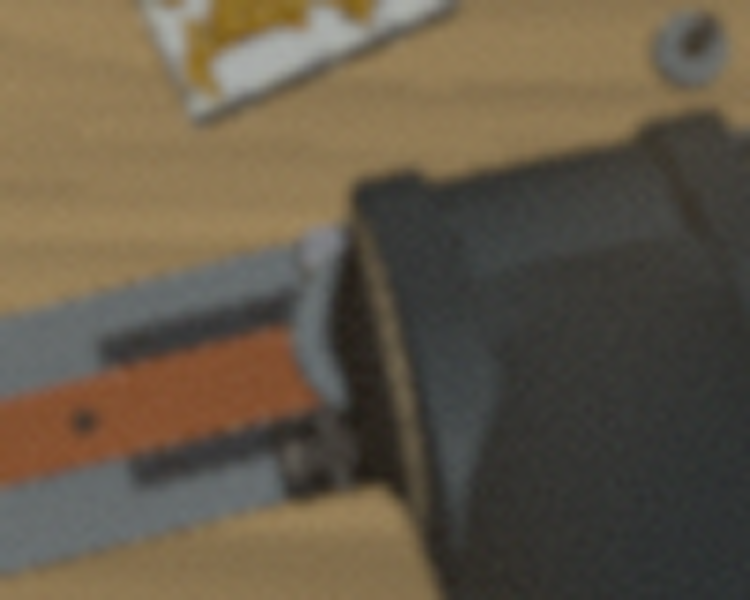

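```bash
python3 -c "
from h import *
f=grab_frame('side');crop(f,225,165,90,75,8,'pics/s3.png')"
```

```text
(no output)
```

View pics/s3.png

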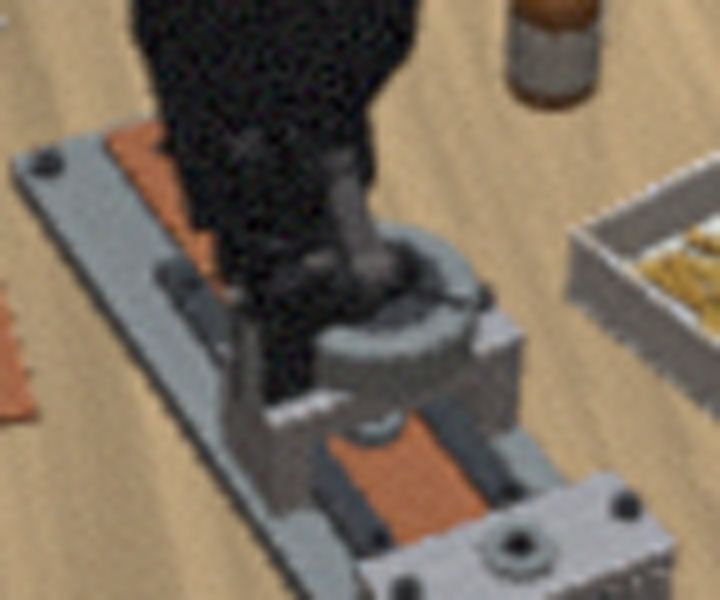

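```bash
python3 -m creep '0 -1 0 1.8 0 0 0; 0 -1.4 0 6.6 0 0 0; 0 -2.7 0 11.2 0 0 0; 0 -4.7 0 15.5 0 0 0; 0 -7.4 0 19.4 0 0 0' |grep -E 'force|pos';python3 -c "
from h import *
injig();f=grab_frame('side');crop(f,225,165,90,75,8,'pics/s4.png')"
```

```text
ee_pos: [0.503, -0.0508, 0.0619]
contact_force: [0.2, -0.3, 0.6]
t 5.33 jig xyz mm [ 33.  -31.1  61.9] F jig [0.4 0.1 0.6] turn [-0.001 -0.003  0.002] w 0.004
```

View pics/s4.png

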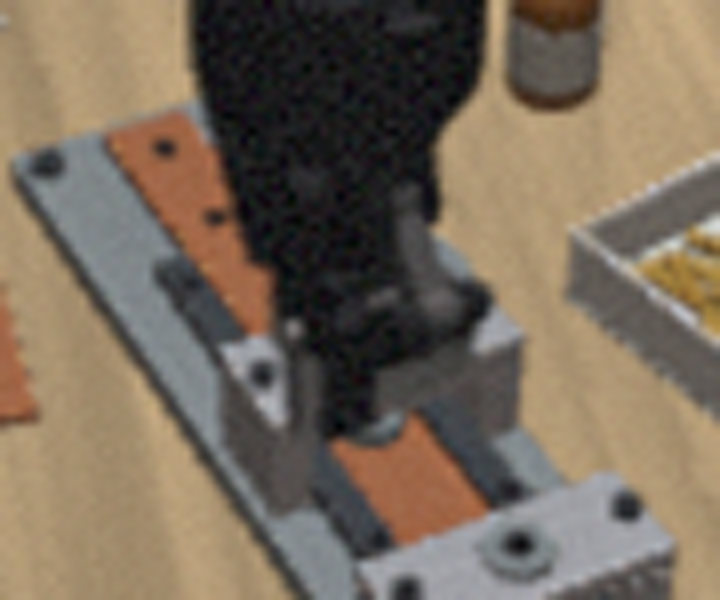

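```bash
python3 -m creep '0 0 0 9 0 0 0; 0 -13 0 9 0 0 0; 0 -26 0 9 0 0 0; 0 -26 0 7 0 0 0; 0 -26 0 7 0 0 0' |grep -E 'force';python3 -c "
from h import *
injig()"; python3 -m creep '0 0 0 -2 0 0 0; 0 0 0 -2 0 0 0' |grep -E 'force|pos'; python3 -c "
from h import *
injig()"
```

```text
contact_force: [2.3, -6.1, -1.2]
t 6.00 jig xyz mm [43.3 -3.3 62.2] F jig [ 6.5  0.6 -1.2] turn [-0.005 -0.004 -0.001] w 0.001
ee_pos: [0.5327, -0.0535, 0.0622]
contact_force: [0.6, -6.3, 0.1]
t 6.25 jig xyz mm [43.3 -3.1 62.2] F jig [ 6.2 -1.   0.1] turn [-0.007 -0.005 -0.001] w 0.0
```

```bash
python3 -c "
from h import *
s=read_state();print(np.round(s['joint_pos'],3))"
```

```text
[ 0.248  0.475 -0.292  2.005  0.22   0.688 -1.499]
```

```bash
python3 -m creep '0 -9.3 0 -2.5 0 -0.15 0; 0 -15.3 0 -3.8 0 -0.3 0; 0 -21.1 0 -6.1 0 -0.45 0; 0 -26.4 0 -9.2 0 -0.6 0; 0 -31.3 0 -13.1 0 -0.75 0' |grep -E 'force|time'; cat >> h.py <<'E'
def polar(rc):
    "pose about head axis; radial(+out)/tangential force; prints rows' numbers for steps of anticlockwise turn"
    s,p,R=st();d=p[:2]-C;F=np.array(s["contact_force"])[:2]
    zt=R[:2,2];zt=zt/np.linalg.norm(zt);ta=np.array([-zt[1],zt[0]])
    phi=np.arctan2(zt@Y,zt@X);print("t %.2f z %.1f"%(s["time"],p[2]*1e3),"phi tool %.3f"%phi,"rad %.1f tan %.1f"%(d@zt*1e3,d@ta*1e3),"F rad %.1f tan %.1f z %.1f"%(F@zt,F@ta,s["contact_force"][2]),"j7 %.2f"%s["joint_pos"][6])
    r0=d@zt*1e3;t0=d@ta*1e3
    for th in np.arange(.15,1.6,.15): print("%.2f: dx %.1f dz %.1f"%(th,-(rc*np.sin(th)-t0),rc*np.cos(th)-r0),end=" | ")
    print()
E
python3 -c "
from h import *
polar(41.3)
f=grab_frame('side');crop(f,225,165,90,75,8,'pics/s5.png')"
```

```text
time: 6.88
contact_force: [3.1, -3.1, -1.1]
t 6.88 z 62.6 phi tool 0.749 rad 43.9 tan 0.3 F rad 4.3 tan -1.0 z -1.1 j7 -0.91
0.15: dx -5.9 dz -3.1 | 0.30: dx -11.9 dz -4.4 | 0.45: dx -17.7 dz -6.7 | 0.60: dx -23.1 dz -9.8 | 0.75: dx -27.9 dz -13.7 | 0.90: dx -32.1 dz -18.2 | 1.05: dx -35.6 dz -23.4 | 1.20: dx -38.2 dz -28.9 | 1.35: dx -40.0 dz -34.9 | 1.50: dx -40.9 dz -41.0 |
```

View pics/s5.png

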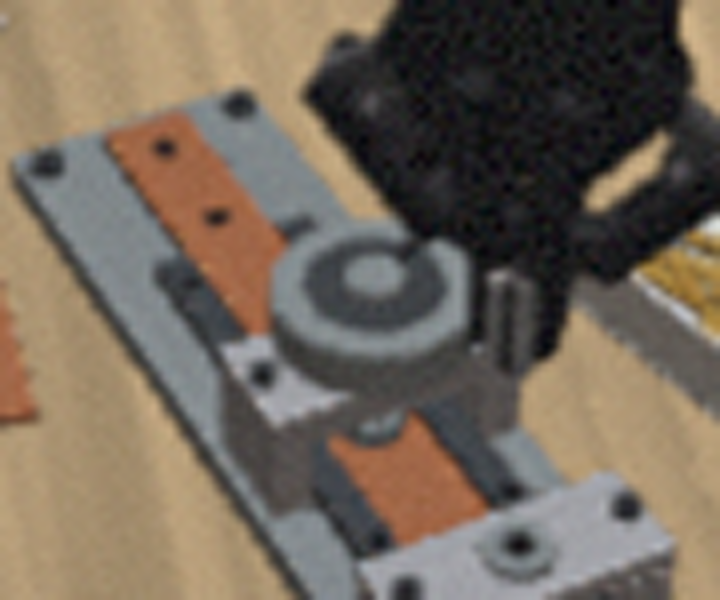

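```bash
python3 -m creep '0 -5.9 0 -3.1 0 -0.15 0; 0 -11.9 0 -4.4 0 -0.3 0; 0 -17.7 0 -6.7 0 -0.45 0; 0 -23.1 0 -9.8 0 -0.6 0; 0 -27.9 0 -13.7 0 -0.75 0; 0 -32.1 0 -18.2 0 -0.9 0' |grep -E 'force|time';python3 -c "
from h import *
polar(41.5)"
```

```text
time: 7.68
contact_force: [1.6, 0.6, -0.9]
t 7.67 z 62.8 phi tool 1.656 rad 44.1 tan 1.0 F rad 1.7 tan 0.0 z -0.9 j7 -0.21
0.15: dx -5.2 dz -3.1 | 0.30: dx -11.2 dz -4.5 | 0.45: dx -17.0 dz -6.7 | 0.60: dx -22.4 dz -9.9 | 0.75: dx -27.3 dz -13.7 | 0.90: dx -31.5 dz -18.3 | 1.05: dx -35.0 dz -23.5 | 1.20: dx -37.7 dz -29.1 | 1.35: dx -39.5 dz -35.0 | 1.50: dx -40.4 dz -41.2 |
```

```bash
python3 -m creep '0 -5 0 -4.5 0 -0.15 0; 0 -10.8 0 -6 0 -0.3 0; 0 -16.4 0 -8.2 0 -0.45 0; 0 -21.6 0 -11.2 0 -0.6 0; 0 -26.3 0 -15 0 -0.75 0' |grep -E 'force|time';python3 -c "
from h import *
polar(40.5)
f=grab_frame('side');crop(f,225,165,90,75,8,'pics/s6.png')"
```

```text
time: 8.3
contact_force: [3.4, 3.7, -1.9]
t 8.30 z 63.1 phi tool 2.411 rad 43.7 tan 0.0 F rad 4.9 tan -1.4 z -1.9 j7 0.37
0.15: dx -6.1 dz -3.6 | 0.30: dx -12.0 dz -5.0 | 0.45: dx -17.6 dz -7.2 | 0.60: dx -22.9 dz -10.3 | 0.75: dx -27.6 dz -14.1 | 0.90: dx -31.7 dz -18.5 | 1.05: dx -35.1 dz -23.5 | 1.20: dx -37.7 dz -29.0 | 1.35: dx -39.5 dz -34.8 | 1.50: dx -40.4 dz -40.8 |
```

View pics/s6.png

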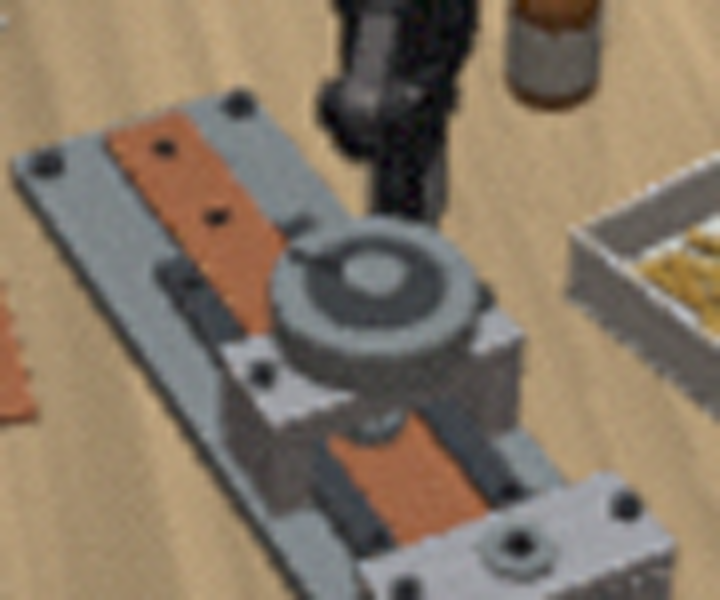

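```bash
python3 -m creep '0 -6.1 0 -3.6 0 -0.15 0; 0 -12 0 -5 0 -0.3 0; 0 -17.6 0 -7.2 0 -0.45 0; 0 -22.9 0 -10.3 0 -0.6 0; 0 -27.6 0 -14.1 0 -0.75 0; 0 -31.7 0 -18.5 0 -0.9 0' |grep -E 'force|time';python3 -c "
from h import *
polar(40.5)"
```

```text
time: 9.1
contact_force: [-0.7, 2.5, 1.2]
t 9.10 z 63.1 phi tool -2.963 rad 43.2 tan -0.8 F rad 2.6 tan -0.5 z 1.2 j7 1.12
0.15: dx -6.9 dz -3.2 | 0.30: dx -12.8 dz -4.6 | 0.45: dx -18.4 dz -6.8 | 0.60: dx -23.7 dz -9.8 | 0.75: dx -28.4 dz -13.6 | 0.90: dx -32.5 dz -18.1 | 1.05: dx -35.9 dz -23.1 | 1.20: dx -38.5 dz -28.6 | 1.35: dx -40.3 dz -34.4 | 1.50: dx -41.2 dz -40.4 |
```

```bash
python3 -m creep '0 -6.7 0 -4.2 0 -0.15 0; 0 -12.5 0 -5.6 0 -0.3 0; 0 -18 0 -7.7 0 -0.45 0; 0 -23.1 0 -10.6 0 -0.6 0; 0 -27.7 0 -14.3 0 -0.75 0; 0 -31.7 0 -18.6 0 -0.9 0' |grep -E 'force|time';python3 -c "
from h import *
polar(40)"
```

```text
time: 9.85
contact_force: [-6.8, 2.9, 6.2]
t 9.85 z 63.0 phi tool -2.058 rad 42.5 tan -2.2 F rad 7.2 tan -1.3 z 6.2 j7 1.95
0.15: dx -8.2 dz -2.9 | 0.30: dx -14.1 dz -4.3 | 0.45: dx -19.6 dz -6.5 | 0.60: dx -24.8 dz -9.5 | 0.75: dx -29.5 dz -13.2 | 0.90: dx -33.6 dz -17.6 | 1.05: dx -36.9 dz -22.6 | 1.20: dx -39.5 dz -28.0 | 1.35: dx -41.3 dz -33.7 | 1.50: dx -42.1 dz -39.7 |
```

```bash
python3 -m creep '0 -8.2 0 -2.9 0 -0.15 0; 0 -14.1 0 -4.3 0 -0.3 0; 0 -19.6 0 -6.5 0 -0.45 0; 0 -24.8 0 -9.5 0 -0.6 0' |grep -E 'force|time';python3 -c "
from h import *
polar(40)
f=grab_frame('side');crop(f,225,165,90,75,8,'pics/s7.png')"
```

```text
time: 10.35
contact_force: [-8.3, -1.5, 10.2]
t 10.35 z 62.9 phi tool -1.454 rad 42.4 tan -1.9 F rad 8.3 tan -1.6 z 10.2 j7 2.58
0.15: dx -7.9 dz -2.9 | 0.30: dx -13.7 dz -4.2 | 0.45: dx -19.3 dz -6.4 | 0.60: dx -24.5 dz -9.4 | 0.75: dx -29.1 dz -13.2 | 0.90: dx -33.2 dz -17.6 | 1.05: dx -36.6 dz -22.5 | 1.20: dx -39.2 dz -28.0 | 1.35: dx -40.9 dz -33.7 | 1.50: dx -41.8 dz -39.6 |
```

View pics/s7.png

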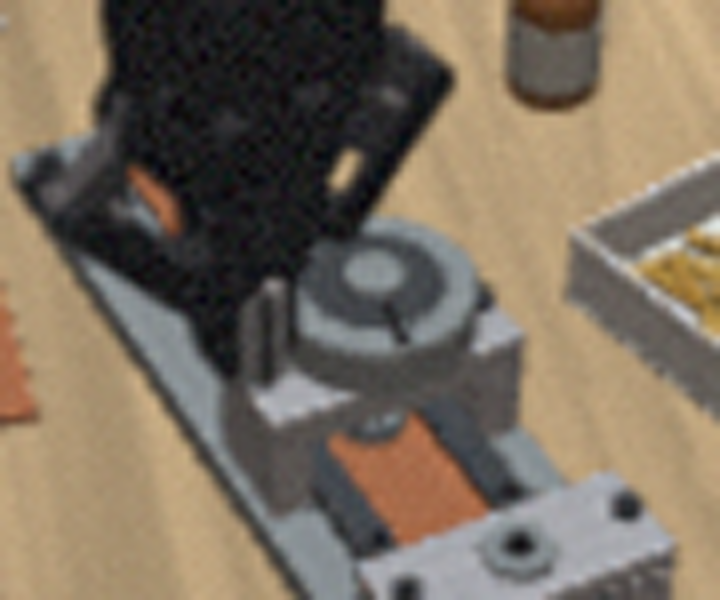

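```bash
cat >> h.py <<'E'
def mark(f,uv,n,s,x0=225,y0=165):
    u=np.array(uv)/s+[x0,y0]-.5+.5/s; w=pt(f,u,.076+.002*n)[0,:2]-C; return np.arctan2(w@Y,w@X),np.hypot(*w)
E
python3 -c "
from h import *
f=grab_frame('side');print('init',mark(f,(340,212),0,5.2,215,165));print('now',mark(f,(405,340),1,8))
s,p,R=st();print(turn([*-Y,0],[*X,0]))
t=grab_frame('top');crop(t,230,140,100,80,7.5,'pics/t7.png')"
```

```text
init (np.float64(0.35112963310570033), np.float64(0.02706571873928759))
now (np.float64(-0.15536362843598076), np.float64(0.02774871247194422))
[ 0.00677905 -1.45816607 -0.00160891]
```

```bash
python3 -m creep '0 0 0 12 0 0 0; 0 0 -38 12 0 0 0; 0 0 -38 12 0 0.18 0; 0 0 -38 12 0 0.36 0; 0 0 -38 12 0 0.54 0; 0 0 -38 12 0 0.72 0; 0 0 -38 12 0 0.9 0; 0 0 -38 12 0 1.08 0; 0 0 -38 12 0 1.26 0; 0 0 -38 12 0 1.44 0; 0 0 -38 12 0 1.62 0; 0 0 -38 12 0 1.8 0; 0 0 -38 12 0 1.98 0; 0 0 -38 12 0 2.16 0; 0 0 -38 12 0 2.34 0; 0 0 -38 12 0 2.52 0; 0 0 -38 12 0 2.7 0; 0 0 -38 12 0 2.88 0; 0 0 -38 12 0 3.0 0' |grep -E 'force|time';python3 -c "
from h import *
polar(40);injig()
th=-0.6
print(totool(J(.054*np.cos(th),.054*np.sin(th),.098)))"
```

```text
time: 12.88
contact_force: [-1.2, 0.5, 0.6]
t 12.88 z 100.7 phi tool 1.818 rad -54.3 tan 8.6 F rad -0.8 tan 1.0 z 0.6 j7 0.14
0.15: dx 2.6 dz 93.9 | 0.30: dx -3.3 dz 92.5 | 0.45: dx -8.8 dz 90.3 | 0.60: dx -14.0 dz 87.3 | 0.75: dx -18.7 dz 83.6 | 0.90: dx -22.8 dz 79.2 | 1.05: dx -26.1 dz 74.2 | 1.20: dx -28.7 dz 68.8 | 1.35: dx -30.5 dz 63.1 | 1.50: dx -31.3 dz 57.2 | 
t 12.88 jig xyz mm [  5.  -54.8 100.7] F jig [-0.8 -1.   0.6] turn [-0.002  1.818 -0.007] w 0.003
[44.32368117  2.70146674 13.83245649]
```

```bash
python3 -m creep '0 4 0 1 0 0.18 0; 0 8 0 2 0 0.36 0; 0 12 0 4 0 0.54 0; 0 16 0 5 0 0.72 0; 0 20 0 6 0 0.9 0; 0 24 0 7 0 1.08 0; 0 28 0 8 0 1.26 0; 0 32 0 10 0 1.44 0; 0 36 0 11 0 1.62 0; 0 40 0 12 0 1.8 0; 0 44 0 14 0 1.98 0; 0 44 0 14 0 2.16 0; 0 44 0 14 0 2.34 0; 0 44 0 14 0 2.4 0; 0 44 20 14 0 2.4 0; 0 44 36 14 0 2.4 0; 0 44 36 14 0 2.4 0' |grep -E 'force|time';python3 -c "
from h import *
polar(40)"
```

```text
time: 15.0
contact_force: [0.1, -0.2, 0.0]
t 15.00 z 63.4 phi tool -0.582 rad 53.5 tan -2.4 F rad 0.1 tan 0.1 z 0.0 j7 -1.90
0.15: dx -8.4 dz -14.0 | 0.30: dx -14.2 dz -15.3 | 0.45: dx -19.8 dz -17.5 | 0.60: dx -25.0 dz -20.5 | 0.75: dx -29.6 dz -24.3 | 0.90: dx -33.7 dz -28.7 | 1.05: dx -37.1 dz -33.6 | 1.20: dx -39.7 dz -39.1 | 1.35: dx -41.4 dz -44.8 | 1.50: dx -42.3 dz -50.7 |
```

```bash
python3 -m creep '0 -2.4 0 -5 0 0 0; 0 -2.4 0 -9 0 0 0; 0 -2.4 0 -12 0 0 0; 0 -2.4 0 -12 0 0 0' |grep -E 'force|time';python3 -c "
from h import *
polar(40.7)"
```

```text
time: 15.5
contact_force: [-0.3, -3.9, 1.3]
t 15.50 z 63.9 phi tool -0.583 rad 42.9 tan 0.6 F rad 3.7 tan 1.0 z 1.3 j7 -1.93
0.15: dx -5.5 dz -2.7 | 0.30: dx -11.5 dz -4.1 | 0.45: dx -17.1 dz -6.3 | 0.60: dx -22.4 dz -9.3 | 0.75: dx -27.2 dz -13.2 | 0.90: dx -31.3 dz -17.6 | 1.05: dx -34.7 dz -22.7 | 1.20: dx -37.4 dz -28.2 | 1.35: dx -39.1 dz -34.0 | 1.50: dx -40.0 dz -40.1 |
```

```bash
python3 -m creep '0 -5.5 0 -2.7 0 -0.15 0; 0 -11.5 0 -4.1 0 -0.3 0; 0 -17.1 0 -6.3 0 -0.45 0; 0 -22.4 0 -9.3 0 -0.6 0; 0 -27.2 0 -13.2 0 -0.75 0; 0 -31.3 0 -17.6 0 -0.9 0' |grep -E 'time';python3 -c "
from h import *
polar(40.5)"
```

```text
time: 16.25
t 16.25 z 64.4 phi tool 0.320 rad 43.5 tan -0.4 F rad 5.0 tan -1.6 z -0.4 j7 -1.19
0.15: dx -6.4 dz -3.4 | 0.30: dx -12.3 dz -4.8 | 0.45: dx -18.0 dz -7.0 | 0.60: dx -23.2 dz -10.1 | 0.75: dx -28.0 dz -13.8 | 0.90: dx -32.1 dz -18.3 | 1.05: dx -35.5 dz -23.3 | 1.20: dx -38.1 dz -28.8 | 1.35: dx -39.9 dz -34.6 | 1.50: dx -40.8 dz -40.6 |
```

```bash
python3 -m creep '0 -6.4 0 -3.4 0 -0.15 0; 0 -12.3 0 -4.8 0 -0.3 0; 0 -18 0 -7 0 -0.45 0; 0 -23.2 0 -10.1 0 -0.6 0; 0 -28 0 -13.8 0 -0.75 0; 0 -32.1 0 -18.3 0 -0.9 0' |grep -E 'time';python3 -c "
from h import *
polar(40)"
```

```text
time: 17.0
t 17.00 z 65.1 phi tool 1.224 rad 43.9 tan -0.4 F rad 5.9 tan -1.7 z -4.0 j7 -0.49
0.15: dx -6.4 dz -4.3 | 0.30: dx -12.2 dz -5.6 | 0.45: dx -17.8 dz -7.8 | 0.60: dx -23.0 dz -10.8 | 0.75: dx -27.7 dz -14.6 | 0.90: dx -31.7 dz -19.0 | 1.05: dx -35.1 dz -24.0 | 1.20: dx -37.7 dz -29.4 | 1.35: dx -39.4 dz -35.1 | 1.50: dx -40.3 dz -41.0 |
```

```bash
python3 -m creep '0 -6.4 1 -4.3 0 -0.15 0; 0 -12.2 1 -5.6 0 -0.3 0; 0 -17.8 1 -7.8 0 -0.45 0; 0 -23 1 -10.8 0 -0.6 0; 0 -27.7 1 -14.6 0 -0.75 0; 0 -31.7 1 -19 0 -0.9 0' |grep -E 'time';python3 -c "
from h import *
polar(40)
f=grab_frame('side');crop(f,225,165,90,75,8,'pics/s8.png')"
```

```text
time: 17.75
t 17.75 z 65.2 phi tool 2.129 rad 43.9 tan -0.6 F rad 5.6 tan -1.1 z -1.2 j7 0.20
0.15: dx -6.6 dz -4.4 | 0.30: dx -12.4 dz -5.7 | 0.45: dx -18.0 dz -7.9 | 0.60: dx -23.2 dz -10.9 | 0.75: dx -27.9 dz -14.6 | 0.90: dx -31.9 dz -19.0 | 1.05: dx -35.3 dz -24.0 | 1.20: dx -37.9 dz -29.4 | 1.35: dx -39.6 dz -35.1 | 1.50: dx -40.5 dz -41.1 |
```

View pics/s8.png

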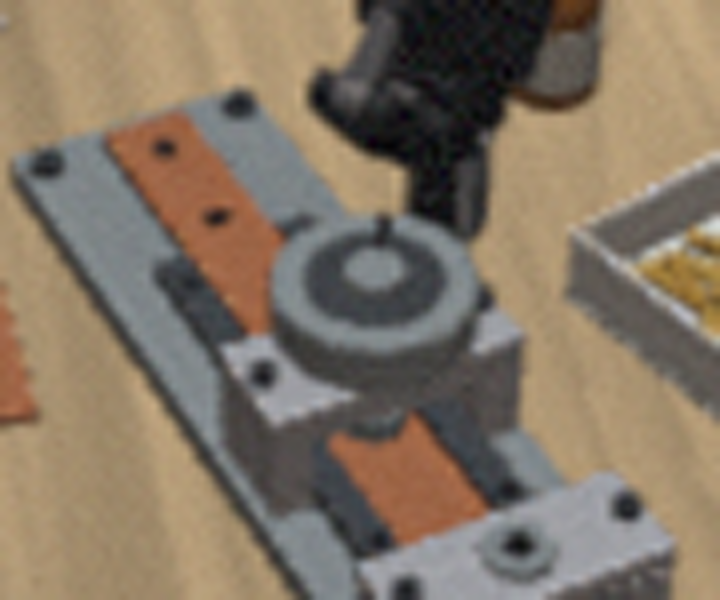

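Going well; mark now at (383,230) in the crop, rotated about 2.6 rad this stroke. Continue.

```bash
python3 -m creep '0 -6.6 0 -4.4 0 -0.15 0; 0 -12.4 0 -5.7 0 -0.3 0; 0 -18 0 -7.9 0 -0.45 0; 0 -23.2 0 -10.9 0 -0.6 0; 0 -27.9 0 -14.6 0 -0.75 0; 0 -31.9 0 -19 0 -0.9 0' |grep -E 'time';python3 -c "
from h import *
polar(39.8)
f=grab_frame('side');print(mark(f,(383,222),1.3,8))"
```

```text
time: 18.55
t 18.55 z 65.5 phi tool 3.040 rad 43.4 tan -0.9 F rad 4.1 tan -0.9 z 0.7 j7 0.93
0.15: dx -6.8 dz -4.1 | 0.30: dx -12.7 dz -5.4 | 0.45: dx -18.2 dz -7.6 | 0.60: dx -23.4 dz -10.6 | 0.75: dx -28.0 dz -14.3 | 0.90: dx -32.1 dz -18.7 | 1.05: dx -35.4 dz -23.6 | 1.20: dx -38.0 dz -29.0 | 1.35: dx -39.7 dz -34.7 | 1.50: dx -40.6 dz -40.6 | 
(np.float64(2.5304084910679965), np.float64(0.024482491627820128))
```

```bash
python3 -m creep '0 -6.8 0 -4.1 0 -0.15 0; 0 -12.7 0 -5.4 0 -0.3 0; 0 -18.2 0 -7.6 0 -0.45 0; 0 -23.4 0 -10.6 0 -0.6 0; 0 -28 0 -14.3 0 -0.75 0; 0 -32.1 0 -18.7 0 -0.9 0' |grep -E 'time';python3 -c "
from h import *
polar(40)"
```

```text
time: 19.35
t 19.35 z 65.2 phi tool -2.335 rad 42.6 tan -1.1 F rad 5.2 tan -1.1 z 5.6 j7 1.72
0.15: dx -7.1 dz -3.0 | 0.30: dx -12.9 dz -4.4 | 0.45: dx -18.5 dz -6.6 | 0.60: dx -23.7 dz -9.6 | 0.75: dx -28.4 dz -13.3 | 0.90: dx -32.4 dz -17.7 | 1.05: dx -35.8 dz -22.7 | 1.20: dx -38.4 dz -28.1 | 1.35: dx -40.1 dz -33.8 | 1.50: dx -41.0 dz -39.8 |
```

```bash
python3 -m creep '0 -7.1 0 -3 0 -0.15 0; 0 -12.9 0 -4.4 0 -0.3 0; 0 -18.5 0 -6.6 0 -0.45 0; 0 -23.7 0 -9.6 0 -0.6 0; 0 -28.4 0 -13.3 0 -0.75 0' |grep -E 'time';python3 -c "
from h import *
polar(40)"
```

```text
time: 19.98
t 19.98 z 64.9 phi tool -1.582 rad 42.4 tan -1.1 F rad 6.4 tan -0.9 z 7.2 j7 2.46
0.15: dx -7.0 dz -2.8 | 0.30: dx -12.9 dz -4.2 | 0.45: dx -18.5 dz -6.3 | 0.60: dx -23.6 dz -9.4 | 0.75: dx -28.3 dz -13.1 | 0.90: dx -32.4 dz -17.5 | 1.05: dx -35.8 dz -22.5 | 1.20: dx -38.3 dz -27.9 | 1.35: dx -40.1 dz -33.6 | 1.50: dx -41.0 dz -39.5 |
```

```bash
python3 -m creep '0 -4 0 -2 0 0 0; 0 -8 0 -2 0 0 0; 0 -9 0 -1 0 0 0; 0 -9 0 12 0 0 0;0 -9 -38 12 0 0 0' |grep -E 'time';python3 -c "
from h import *
polar(40);injig()
f=grab_frame('side');crop(f,225,165,90,75,8,'pics/s9.png')"
```

```text
time: 20.6
t 20.60 z 100.6 phi tool -1.583 rad 57.9 tan 8.4 F rad -0.2 tan 1.0 z 0.6 j7 2.57
0.15: dx 2.4 dz -18.3 | 0.30: dx -3.4 dz -19.7 | 0.45: dx -9.0 dz -21.9 | 0.60: dx -14.2 dz -24.9 | 0.75: dx -18.8 dz -28.6 | 0.90: dx -22.9 dz -33.0 | 1.05: dx -26.3 dz -38.0 | 1.20: dx -28.9 dz -43.4 | 1.35: dx -30.6 dz -49.1 | 1.50: dx -31.5 dz -55.1 | 
t 20.60 jig xyz mm [  7.7 -58.  100.6] F jig [1.  0.2 0.6] turn [ 0.015 -1.583  0.003] w 0.004
```

View pics/s9.png

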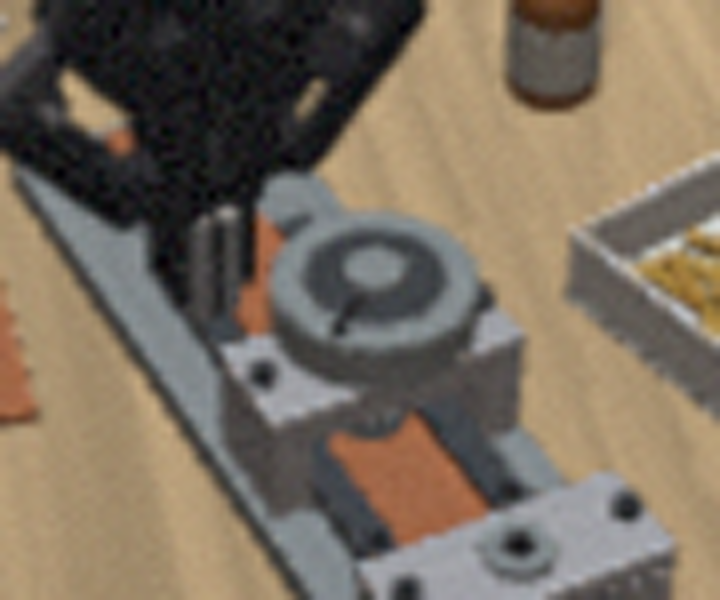

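```bash
python3 -m creep '0 8 0 -5 0 0.18 0; 0 16 0 -12 0 0.36 0; 0 24 0 -20 0 0.54 0; 0 32 0 -27 0 0.72 0; 0 40 0 -34 0 0.9 0; 0 48 0 -42 0 1.08 0; 0 56 0 -50 0 1.26 0; 0 64 0 -58 0 1.44 0; 0 64 0 -58 0 1.56 0; 0 64 18 -58 0 1.56 0; 0 64 34 -58 0 1.56 0; 0 64 34 -58 0 1.56 0' |grep -E 'time|force';python3 -c "
from h import *
polar(40)
f=grab_frame('side');a=mark(f,(333,332),1.8,8);print(a,4*np.pi+a[0]-.35)"
```

```text
time: 22.15
contact_force: [-0.9, 0.9, 0.4]
t 22.15 z 72.0 phi tool -3.141 rad 56.1 tan -4.1 F rad 1.1 tan 0.6 z 0.4 j7 1.08
0.15: dx -10.1 dz -16.6 | 0.30: dx -15.9 dz -17.9 | 0.45: dx -21.5 dz -20.1 | 0.60: dx -26.7 dz -23.1 | 0.75: dx -31.4 dz -26.9 | 0.90: dx -35.4 dz -31.3 | 1.05: dx -38.8 dz -36.2 | 1.20: dx -41.4 dz -41.6 | 1.35: dx -43.1 dz -47.4 | 1.50: dx -44.0 dz -53.3 | 
(np.float64(-0.9113513578908963), np.float64(0.027601468488771253)) 11.305019256468276
```

```bash
python3 -m creep '0 -4 3 -4 0 0 0; 0 -4 6 -9 0 0 0; 0 -4 6 -13 0 0 0; 0 -4 6 -14 0 0 0;  0 -4 6 -14 0 0 0' |grep -E 'time|force';python3 -c "
from h import *
polar(40)"
```

```text
time: 22.82
contact_force: [-1.7, 3.3, -2.0]
t 22.82 z 66.7 phi tool -3.141 rad 43.3 tan -0.8 F rad 3.7 tan 0.8 z -2.0 j7 1.10
0.15: dx -6.8 dz -3.7 | 0.30: dx -12.6 dz -5.1 | 0.45: dx -18.2 dz -7.3 | 0.60: dx -23.4 dz -10.3 | 0.75: dx -28.1 dz -14.0 | 0.90: dx -32.1 dz -18.4 | 1.05: dx -35.5 dz -23.4 | 1.20: dx -38.1 dz -28.8 | 1.35: dx -39.8 dz -34.5 | 1.50: dx -40.7 dz -40.5 |
```

```bash
python3 -m creep '0 -6.8 0 -3.7 0 -0.15 0; 0 -12.6 0 -5.1 0 -0.3 0; 0 -18.2 0 -7.3 0 -0.45 0; 0 -23.4 0 -10.3 0 -0.6 0; 0 -28.1 0 -14 0 -0.75 0; 0 -32.1 0 -18.4 0 -0.9 0; 0 -35.5 0 -23.4 0 -1.05 0; 0 -38.1 0 -28.8 0 -1.2 0' |grep -E 'time|force';python3 -c "
from h import *
polar(40)"; python3 -m creep '0 0 0 12 0 0 0; 0 0 -38 12 0 0 0' |grep -E 'time|force'
python3 -c "
from h import *
polar(40);injig()
f=grab_frame('side');crop(f,225,165,90,75,8,'pics/s10.png')"
```

```text
time: 23.82
contact_force: [-8.7, 2.3, 9.3]
t 23.82 z 66.2 phi tool -1.934 rad 42.3 tan -0.7 F rad 8.9 tan -1.4 z 9.3 j7 2.17
0.15: dx -6.7 dz -2.7 | 0.30: dx -12.5 dz -4.1 | 0.45: dx -18.1 dz -6.3 | 0.60: dx -23.3 dz -9.3 | 0.75: dx -28.0 dz -13.0 | 0.90: dx -32.0 dz -17.4 | 1.05: dx -35.4 dz -22.4 | 1.20: dx -38.0 dz -27.8 | 1.35: dx -39.7 dz -33.5 | 1.50: dx -40.6 dz -39.5 | 
time: 24.08
contact_force: [0.7, -1.2, 0.2]
t 24.07 z 102.7 phi tool -1.935 rad 57.0 tan 1.1 F rad -0.8 tan 1.1 z 0.2 j7 2.22
0.15: dx -4.9 dz -17.4 | 0.30: dx -10.7 dz -18.8 | 0.45: dx -16.3 dz -21.0 | 0.60: dx -21.5 dz -24.0 | 0.75: dx -26.2 dz -27.7 | 0.90: dx -30.3 dz -32.1 | 1.05: dx -33.6 dz -37.1 | 1.20: dx -36.2 dz -42.5 | 1.35: dx -38.0 dz -48.2 | 1.50: dx -38.8 dz -54.2 | 
t 24.07 jig xyz mm [-19.3 -53.6 102.7] F jig [1.4 0.4 0.2] turn [ 0.013 -1.935  0.005] w -0.003
```

View pics/s10.png

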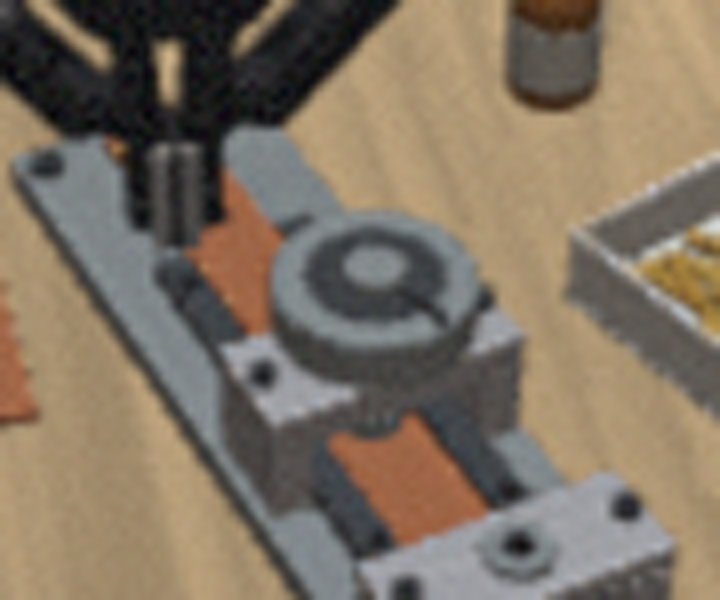

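```bash
python3 -c "
from h import *
f=grab_frame('side');a=mark(f,(442,324),2,8);print(a,4*np.pi+a[0]-.35)
print(turn([*Y,0],[*-X,0]),totool(J(-.190,.0,.0998)))"
```

```text
(np.float64(0.25095723236220174), np.float64(0.02900683241100877)) 12.467327846721375
[0.0046403  1.20581547 0.02022136] [176.87735996   9.19027919  15.34966958]
```

```bash
python3 -m creep '0 30 0 3 0 0.18 0; 0 60 0 5 0 0.36 0; 0 90 0 8 0 0.54 0; 0 120 0 10 0 0.72 0; 0 150 0 12 0 0.9 0; 0 177 0 15 0 1.08 0; 0 177 0 15 0.005 1.206 0.02; 0 177 0 15 0.005 1.206 0.02; 0 177 0 15 0.005 1.206 0.02' |grep -E 'time|force';python3 -c "
from h import *
injig()
print(turn([*Y,0],[*-X,0]),totool(J(-.190,.0,.0175)))"
```

```text
time: 25.3
contact_force: [0.1, 0.2, 0.3]
t 25.30 jig xyz mm [-189.2    0.   108.8] F jig [-0.1  0.2  0.3] turn [ 0.000e+00 -3.141e+00 -1.000e-03] w -0.001
[4.10428205e-04 5.63889149e-04 4.62445349e-05] [-5.20130626e-02  9.12916753e+01  7.92074928e-01]
```

Lower beside the tail, and check that the fingertip stands clear behind it, in line with the bar.

```bash
python3 -m creep '0 0 40 1 0 0 0; 0 0 70 1 0 0 0; 0 0 85 1 0 0 0; 0 0 91 1 0 0 0; 0 0 91 1 0 0 0' |grep -E 'time|force';python3 -c "
from h import *
injig()
f=grab_frame('side');crop(f,200,140,90,75,8,'pics/s11.png')"
```

```text
time: 25.92
contact_force: [0.0, -0.5, -0.1]
t 25.93 jig xyz mm [-190.3    0.4   18.1] F jig [ 0.5 -0.1 -0.1] turn [ 1.000e-03 -3.141e+00 -0.000e+00] w -0.004
```

View pics/s11.png

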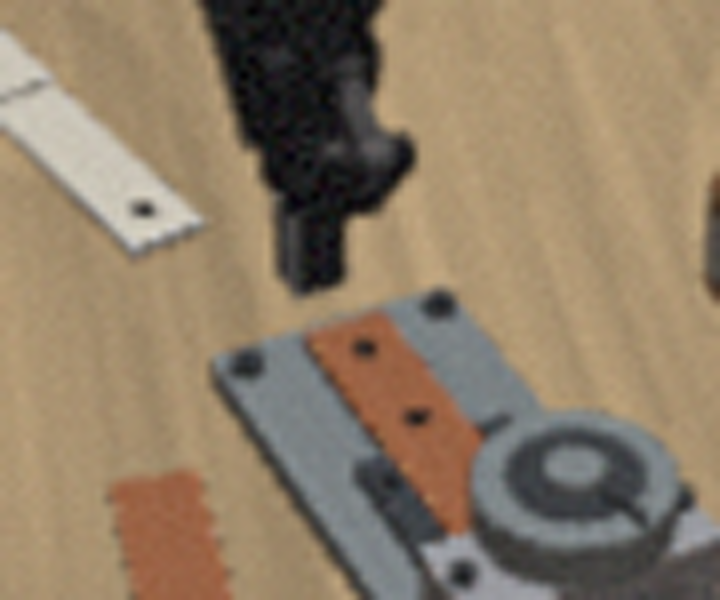

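```bash
python3 -m creep '0 0 1 -4 0 0 0; 0 0 1 -8 0 0 0; 0 0 1 -11 0 0 0; 0 0 1 -14 0 0 0; 0 0 1 -17 0 0 0' |grep -E 'time|force';python3 -c "
from h import *
injig()"; python3 -m creep '0 0 0 -2 0 0 0; 0 0 0 -4 0 0 0; 0 0 0 -6 0 0 0; 0 0 0 -8 0 0 0' |grep -E 'time|force';python3 -c "
from h import *
injig()
f=grab_frame('side');crop(f,200,140,90,75,8,'pics/s12.png')"
```

```text
time: 26.6
contact_force: [-0.4, -0.0, 0.0]
t 26.60 jig xyz mm [-173.1    0.7   17.5] F jig [-0.1 -0.4  0. ] turn [ 2.000e-03 -3.141e+00 -0.000e+00] w 0.001
time: 27.1
contact_force: [-0.4, 1.8, -0.4]
t 27.10 jig xyz mm [-165.5    0.6   17.5] F jig [-1.8  0.1 -0.4] turn [ 2.000e-03 -3.141e+00  1.000e-03] w 0.002
```

View pics/s12.png

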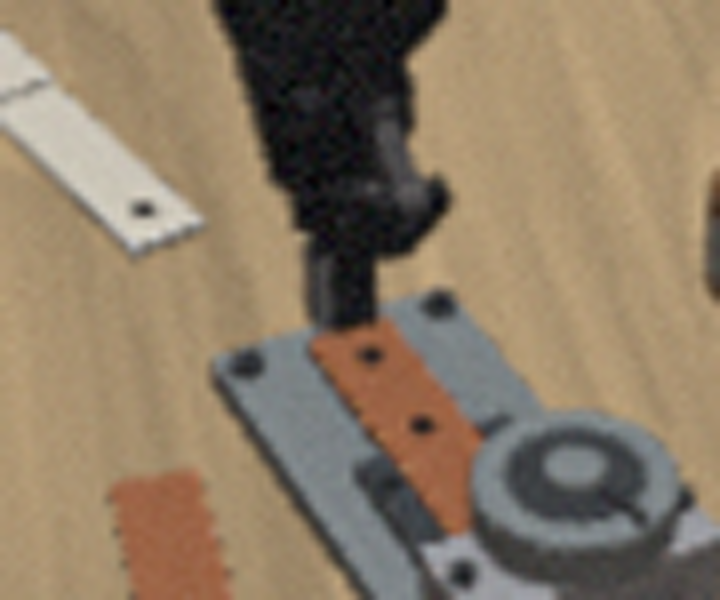

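```bash
python3 -m creep '0 0 0 -2 0 0 0; 0 0 0 -4 0 0 0; 0 0 0 -6 0 0 0; 0 0 0 -8 0 0 0; 0 0 0 -10 0 0 0; 0 0 0 -12 0 0 0; 0 0 0 -14 0 0 0; 0 0 0 -16 0 0 0; 0 0 0 -18 0 0 0; 0 0 0 -20 0 0 0' |grep -E 'time|force';python3 -c "
from h import *
injig()"; python3 -m creep '0 0 0 -2 0 0 0; 0 0 0 -4 0 0 0; 0 0 0 -6 0 0 0; 0 0 0 -8 0 0 0; 0 0 0 -10 0 0 0; 0 0 0 -12 0 0 0; 0 0 0 -14 0 0 0; 0 0 0 -15 0 0 0' |grep -E 'time|force';python3 -c "
from h import *
injig()
f=grab_frame('side');crop(f,210,150,120,110,5.4,'pics/s13.png')"
```

```text
time: 28.4
contact_force: [-0.6, 3.0, 0.1]
t 28.40 jig xyz mm [-145.     0.7   17.5] F jig [-3.1  0.2  0.1] turn [ 2.000e-03 -3.141e+00  0.000e+00] w 0.001
time: 29.4
contact_force: [-0.2, 2.5, -0.1]
t 29.40 jig xyz mm [-129.9    0.7   17.5] F jig [-2.5  0.4 -0.1] turn [ 2.000e-03 -3.141e+00  1.000e-03] w 0.0
```

View pics/s13.png

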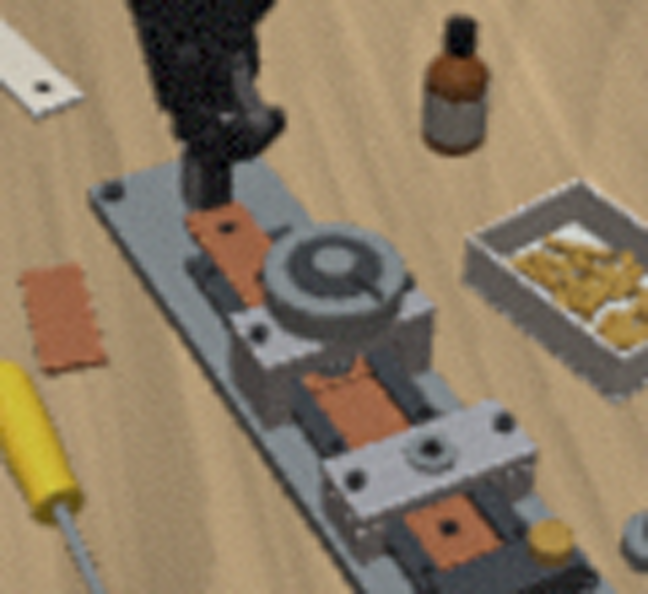

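```bash
python3 -m creep '0 0 0 -1.5 0 0 0; 0 0 0 -3 0 0 0; 0 0 0 -4.5 0 0 0; 0 0 0 -6 0 0 0' |grep -E 'time|force';python3 -c "
from h import *
injig()"; python3 -m creep '0 0 0 -1 0 0 0; 0 0 0 -2 0 0 0; 0 0 0 -2 0 0 0' |grep -E 'force';python3 -c "
from h import *
injig()
f=grab_frame('side');crop(f,210,150,120,110,5.4,'pics/s14.png')
f=grab_frame('top');crop(f,205,150,145,75,5.4,'pics/t14.png')"
```

```text
time: 29.95
contact_force: [-0.5, 2.4, 0.5]
t 29.95 jig xyz mm [-123.7    0.7   17.5] F jig [-2.4  0.1  0.5] turn [ 2.000e-03 -3.141e+00  0.000e+00] w 0.001
contact_force: [-0.4, 2.4, 0.2]
t 30.32 jig xyz mm [-121.5    0.7   17.5] F jig [-2.4  0.2  0.2] turn [ 2.000e-03 -3.141e+00  0.000e+00] w -0.003
```

View pics/s14.png

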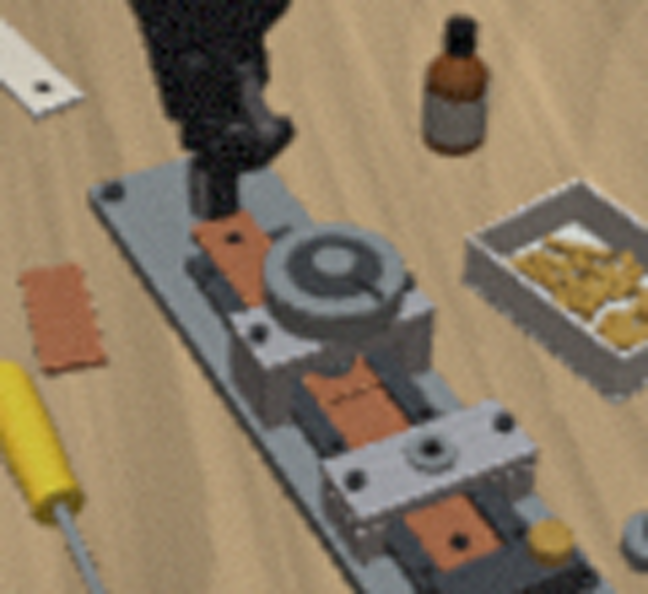

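View pics/t14.png

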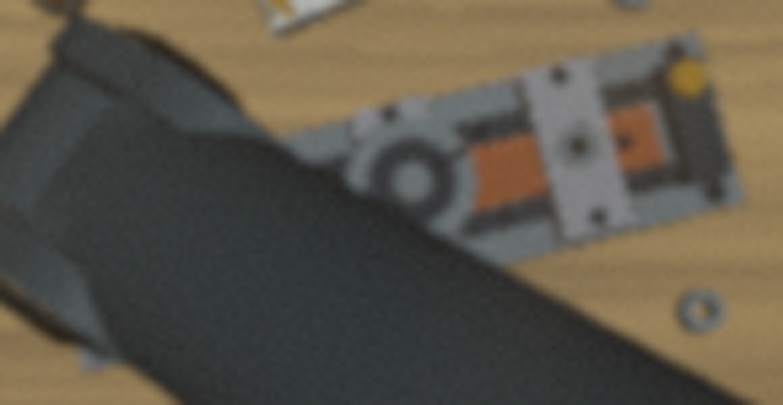

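```bash
python3 -m creep '0 0 0 -1 0 0 0; 0 0 0 -2 0 0 0; 0 0 0 -2 0 0 0' |grep -E 'force|time'; python3 -m creep '0 0 0 -1 0 0 0; 0 0 0 -2 0 0 0; 0 0 0 -2 0 0 0' |grep -E 'force'; python3 -m creep '0 0 0 -1 0 0 0; 0 0 0 -2 0 0 0; 0 0 0 -2 0 0 0' |grep -E 'force';python3 -c "
from h import *
injig()"
```

```text
time: 30.8
contact_force: [-0.2, 2.0, -0.6]
contact_force: [-0.3, 1.4, 0.2]
contact_force: [-1.8, 4.3, -0.8]
t 31.55 jig xyz mm [-116.4    0.7   17.5] F jig [-4.6 -0.6 -0.8] turn [ 3.000e-03 -3.141e+00  2.000e-03] w 0.0
```

```bash
python3 -m creep '0 0 0 -1 0 0 0; 0 0 0 -2 0 0 0; 0 0 0 -2 0 0 0' |grep -E 'force|time'; python3 -c "
from h import *
injig()";python3 -m creep '0 0 0 -1.5 0 0 0; 0 0 0 -2.5 0 0 0; 0 0 0 -2.5 0 0 0' |grep -E 'force';python3 -c "
from h import *
injig()
f=grab_frame('top');crop(f,285,150,60,50,12,'pics/t15.png')"
```

```text
time: 31.92
contact_force: [-2.1, 6.2, -0.7]
t 31.93 jig xyz mm [-116.3    0.7   17.5] F jig [-6.5 -0.5 -0.7] turn [ 0.004 -3.14   0.007] w -0.005
contact_force: [-2.0, 7.6, -2.3]
t 32.30 jig xyz mm [-116.3    0.7   17.6] F jig [-7.8  0.  -2.3] turn [ 0.005 -3.138  0.013] w 0.001
```

View pics/t15.png

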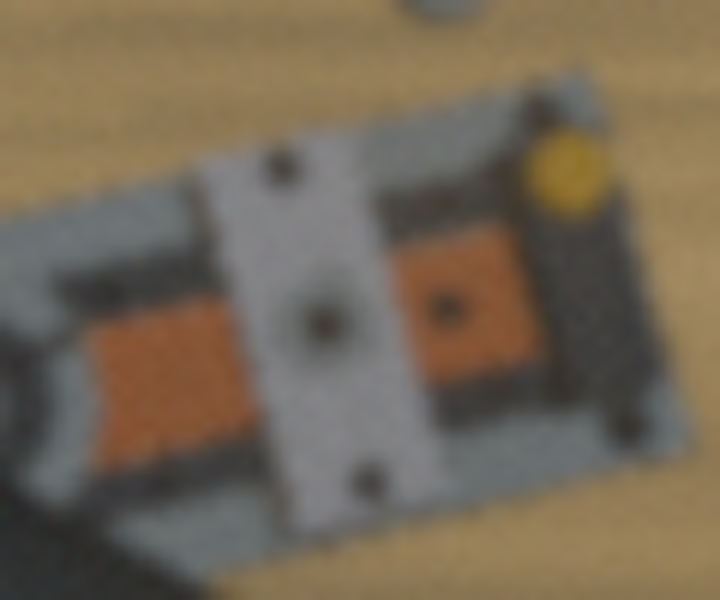

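```bash
python3 -m creep '0 0 0 6 0 0 0; 0 0 0 20 0 0 0; 0 0 -5 30 0 0 0; 0 0 -60 30 0 0 0; 0 0 -120 30 0 0 0; 0 0 -140 60 0 0 0; 0 0 -140 110 0 0 0; 0 0 -140 150 0 0 0; 0 0 -140 150 0 0 0' |grep -E 'force|time';python3 -c "
from h import *
injig()
f=grab_frame('top');crop(f,205,150,145,75,5.4,'pics/t16.png')
f=grab_frame('side');crop(f,210,150,120,110,5.4,'pics/s16.png')"
```

```text
time: 33.48
contact_force: [-0.4, 0.2, -0.3]
t 33.48 jig xyz mm [-270.2   -1.7  159.2] F jig [-0.3 -0.4 -0.3] turn [ 0.005 -3.13   0.016] w 0.0
```

View pics/t16.png

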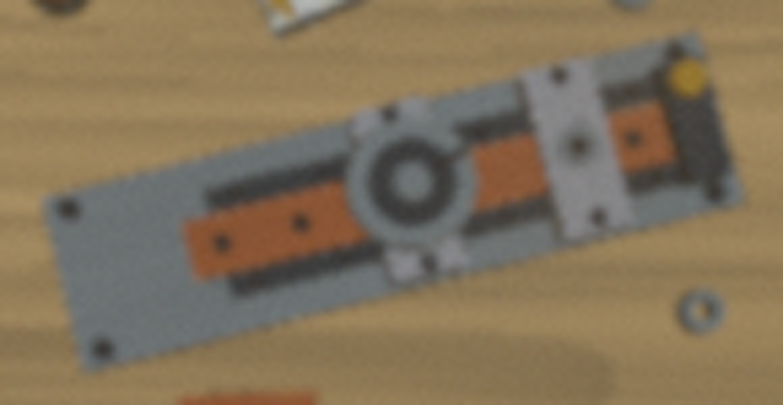

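View pics/s16.png

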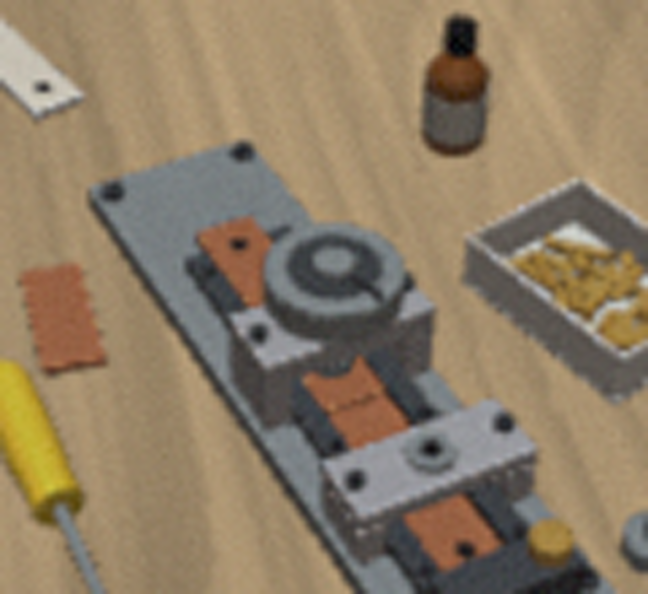

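```bash
python3 -c "
from h import *
f=grab_frame('top');u=np.array([(185,222),(196,280)])/5.4+[205,150]-.4
w=pt(f,u,.0215)[:,:2]-C;print('tail x,y mm',np.c_[w@X,w@Y].round(4)*1e3,'nose',(w@X).mean()*1e3+245)
print('mark',mark(f,(460,150),2,5.4,205,150),mark(f,(458,152),0,5.4,205,150));hand_in()"
```

```text
tail x,y mm [[-108.    13.1]
 [-109.7  -15.9]] nose 136.14415474443936
mark (np.float64(0.3236612142411277), np.float64(0.02619091429784609)) (np.float64(0.322435062405428), np.float64(0.02549601452800619))
the job is handed in; nothing more can be done
```

I loosened the clamp screw two turns, pushed the copper bar home against the end stop, and handed the job in at about 33.5 s. No verdict is reported, so this rests on my own checks.

- **Screw:** I turned it anticlockwise with the shut fingertip run round the rim in three main strokes, never gripping. In every check the press on the rim was about 9 N or less, or about 13 N with the vertical force included. The rim mark in the pictures puts it about 12.5 rad on from the start, and the top view has the mark back at its starting angle.
- **Bar:** I pushed it from the tail with 1.4 to 3.1 N. At the stop the fingertip stood still at x −116.3 mm in the jig while the force rose to about 8 N.
- **Last checks:** Measured from the tail, the nose comes out at 136 mm against the stop's 135 mm, which agrees within the 2 mm camera error. The last pictures show the bar flat in the channel and up against the stop. The bystanders in those pictures (tray, flux bottle, offcut, bush) look unmoved, but I did not measure them or check the reel again. The arm is clear of everything.
- **What went wrong:** Early on, the fingertip lost the rim at a corner with its orientation held fixed. I then turned the tool along with the screw, which held contact.

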